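# Open a push-and-turn tablet jar on the lab bench

## Task

Open the amber tablet jar that is held in the bench clamp: press its white safety cap straight down against the spring until it bottoms, keep it down while you turn it anticlockwise until it comes free, then lift it off and stand it, mouth down, flat on the floor of the steel tray. Feel for the bottom and the stops rather than forcing them (never load the cap against the jar with more than 25 N), do not drop the cap, and leave the tube rack, the reagent bottle and the tip box where they are.

Things in the scene. Friction and masses are not known exactly. Their poses are not given: they have to be found in the camera images.
- cap_mid (a point): White ribbed safety cap of the jar: round, 53 mm across, 38 mm tall, loose, about 110 g. Point on its axis, half-way up (19 mm below the flat top); z is up through the top. Locked, it will neither turn (3 deg of play) nor lift until pressed. It has 1.5 mm of sideways play on the neck. While the fingers hold it there is no reading.
- cap_top (a point): Centre of the cap's flat top. How far it must be pressed to unlock differs from cap to cap, 2.5 to 11 mm, and cannot be seen, only felt: the spring grows 0.85 N per mm, it unlocks at a push of about 9 N, and 1.5 mm below that is a hard bottom, reached at about 10.5 N. Keep it at the bottom (11 to 15 N), free to centre itself sideways, while turning.
- cap_edge (a point): Centre of the cap's lower edge. Hooks inside the skirt hang under three lugs of the neck. Held pressed, turned anticlockwise seen from above, the cap is free after 46 deg and meets a hard stop at about 80 deg: turn about 65 deg from where it stood; 0.1 to 0.3 N m is enough. Then the spring only pushes it up and it lifts straight off.
- jar_rim (a point): Centre of the mouth of the fixed amber jar, 108 mm above the bench. z is up. Jar 98 mm tall, 68 mm across; neck 36 mm across, its three lugs 44 mm. Its shoulder slopes out from 35 mm below the rim to the full 68 mm at 48 mm below. The jar is gripped in the clamp and cannot turn or lift; cap and jar stand at most 25 N between them, all contacts added up.
- clamp: Fixed grey bench clamp that holds the jar: plate 120 (x) by 190 mm (y), two jaws, and a screw with a black star knob that reaches 121 mm to its -y side; all of it below 50 mm. Origin: centre of the underside, on the bench; the jar's axis passes through it.
- tray: Fixed shallow steel tray, 160 mm (its x) by 210 mm (its y), floor 3 mm thick, rim 3 mm wide and 16 mm high all round. Origin: centre of the underside, on the bench. Open floor inside the rim: 154 by 204 mm.
- rack_mid (a point): Bystander: loose green microtube rack 70 by 150 mm, 41 mm tall with its tubes. The point is at its centre, 17 mm up.
- reagent_mid (a point): Bystander: loose clear glass reagent bottle with a blue cap, 60 mm across and 125 mm tall. The point is on its axis, 62 mm up.
- tipbox_mid (a point): Bystander: loose box of yellow pipette tips, 85 by 120 mm, 51 mm tall. The point is at its centre, 23 mm up.
Not all that is in view belongs to the job. There is more than one size of the part that bears cap_mid; the job needs the largest.

How it is judged:
On the way, in this order (a step that is already met when the one before it is completed fails the run):
1. the cap, pressed down, has been turned at least 20 degrees out of its lock (angle between the x axis of cap_mid and the x axis of jar_rim, either way round above 0.35 rad and z of cap_mid in the frame of jar_rim below -0.003 m), for 0.1 s.
2. the cap is lifted clear of the jar's mouth (z of cap_mid in the frame of jar_rim above 0.03 m), for 0.1 s.
At the end, for the whole second after the job is handed in: The cap stands mouth down on the floor of the tray, wholly inside its rim (centre within 53 mm of the tray's centre along its x and 78 mm along its y), its middle 18 to 26 mm above the tray's underside, tilted less than 5 deg, at rest and let go (x of cap_mid in the frame of tray between -0.053 and 0.053 m and y of cap_mid in the frame of tray between -0.078 and 0.078 m and z of cap_mid in the frame of tray between 0.018 and 0.026 m and angle between cap_mid's own z axis and vertical below 0.09 rad and linear speed of cap below 0.02 m/s and contact force between the fingers and cap below 0.05 N); the robot touches nothing.
It fails at once if the cap (with its spring disc) and the jar are loaded against each other with more than 25 N, all their contacts added up (contact force between cap and jar above 25 N).
It fails at once if the cap is dropped (falls out of the fingers faster than 0.6 m/s, a fall of about 18 mm) (linear speed of cap above 0.6 m/s and contact force between the fingers and cap below 0.05 N).
It fails at once if a bystander is moved by more than 25 mm (distance of any of rack_mid, reagent_mid, tipbox_mid from where it was at the start of the episode above 0.025 m).
It also fails if it takes over 61 s, if anything falls off the work surface, if the arm or the gripper's body presses on something with over 40 N, if the wrist force passes 120 N, or if a joint passes its speed limit or range.

## Robot

A 6-joint arm with a two-finger parallel gripper is mounted at the origin on the work surface. World frame = base frame: x ahead of the robot, y to its left, z up, the work surface at z = 0. Lengths are in m, angles in rad, forces in N, time in s.
With the tool pointing down it reaches from about 0.35 to 0.8 m from the base axis. Payload 7.3 kg.
Tool frame: the origin (TCP) lies between the finger pads; the fingertips stand 25 mm ahead of it and the grasp point (between the pads) lies 6 mm ahead of it (r.tip_extent is the distance from the TCP to the fingertips, in m); z points along the fingers, y is the line along which they close (so a half turn about z gives the same grasp; the last joint's range is limited). The gripper opens to 85 mm and grips with 20 to 120 N. Pads are 22 mm wide; open, the fingers measure 114 mm over their backs; the gripper's body (76 mm by 85 mm) begins 54 mm behind the grasp point. The pads swing forward as they close: fully open they stand 13 mm farther back than shut.
Start: joints at [-1.322, 0.342, 1.524, -0, 1.275, -0.146], TCP at [0.202, -0.485, 0.256] pointing down, gripper open.
Joint ranges: [-2.53, 2.53], [-0.77, 2.02], [0.04, 2.7], [-1, 4.14], [0.28, 2.66], [-3.11, 3.11]. Speed limits (rad/s): [2.57, 2.57, 3.14, 3.14, 3.14, 3.14].

## Interface

Orientations are given as a unit quaternion [x, y, z, w].
In Python, from workcell import r, command_gripper, optics gives the robot as it stands. The module is installed in compiled form; this text tells all that it offers. Calls block until the motion is done:
- r.reach(position, orientation): joint-space move of the TCP to a pose.
- r.move_straight(position, orientation=None, speed=0.15, max_force=None): straight line of the TCP; orientation=None keeps the orientation; speed is the mean speed in m/s. With max_force (N) it stops when the force on the tool has changed by that much, and returns True; else False.
- r.movej(angles): joint-space move.
- command_gripper(opening, force=None): finger opening in m; force is the grip in N (None keeps the last); returns when the fingers have stopped.
- r.hold(seconds).
- r.solve_ik(position, orientation): joint angles nearest the present ones, or None.
- r.read_state(): the state.
- optics.get_image(name): name is "scene" or "top"; returns (picture, depth): 420x560x3 uint8, red, green, blue; 420x560 float32, m along the optical axis (not along the pixel's ray), 0 where there is no reading.
- optics.camera_model(name): a dict with "K" (3x3 intrinsics, pixels), "R" (3x3) and "t" (3): a world point X has camera coordinates R X + t. Camera axes: x right, y down, z forward; pixel columns grow to the right and rows downward; lengths in m; the calibration is good to about 2 mm. A picture is of the moment at which its call begins. camera_model takes no time and is no camera call.
A pose or a line that the arm cannot do raises r.PlanningError and nothing moves.
- r.finish_job(): hands the job in; it is judged then, once.
The state is a dict: "time_s": time; "joint_positions": joint angles; "dq": joint speeds; "tau": joint torques, N m; "eef_pos": TCP position; "eef_rot": TCP orientation; "contact_force": force on the tool from outside, world axes, zero at the start; "torque": the same for the moment, N m; "grip_width": finger opening in m; "grip_force": force on a finger pad.
Only numpy, scipy, OpenCV 4.12 (cv2) and the standard library are available. Lean on these libraries where they do the work, as an engineer would, in place of code of your own. Each camera call takes 0.05 s, during which the arm holds its last target. There are 200 camera calls.

## Working session

There is one attempt and no reset: what is moved stays moved. The work goes in short steps, each a Python script; the robot and the scene stay as the last script left them, time stands still between calls to the robot, and variables do not carry over. Pictures are saved under pics/ and viewed, at most 10 in all, crops included, and the job is handed in when it is done.

```bash
mkdir -p pics; python3 - <<'E'
from workcell import r, optics
import cv2, numpy as np
for n in("scene","top"):
    p,d=optics.get_image(n); np.savez(f"pics/{n}.npz",p=p,d=d,**optics.camera_model(n))
    cv2.imwrite(f"pics/{n}.png",p[...,::-1]); m=optics.camera_model(n); print(n,m['K'].round(1).tolist(),m['R'].round(3).tolist(),m['t'].round(3))
s=r.read_state(); print({k:np.round(v,3).tolist() for k,v in s.items()}, r.tip_extent)
E
```

```text
scene [[464.0, 0.0, 283.0], [0.0, 464.0, 213.9], [0.0, 0.0, 1.0]] [[0.487, 0.873, -0.003], [0.631, -0.354, -0.69], [-0.604, 0.334, -0.723]] [-0.283 -0.274  1.191]
top [[397.6, 0.0, 277.2], [0.0, 397.6, 204.7], [0.0, 0.0, 1.0]] [[-0.016, -0.999, 0.03], [-0.993, 0.012, -0.116], [0.116, -0.032, -0.993]] [0.001 0.595 0.686]
{'time_s': 0.1, 'joint_positions': [-1.322, 0.343, 1.525, -0.0, 1.275, -0.146], 'dq': [-0.0, -0.003, -0.002, 0.001, -0.002, -0.001], 'tau': [0.003, -43.445, -24.649, 0.0, 0.005, 0.0], 'eef_pos': [0.202, -0.484, 0.256], 'eef_rot': [0.981, 0.196, -0.0, -0.001], 'contact_force': [0.374, -0.119, 0.968], 'torque': [0.035, -0.046, 0.015], 'grip_force': 0.0, 'grip_width': 0.085} 0.025
```

View pics/scene.png

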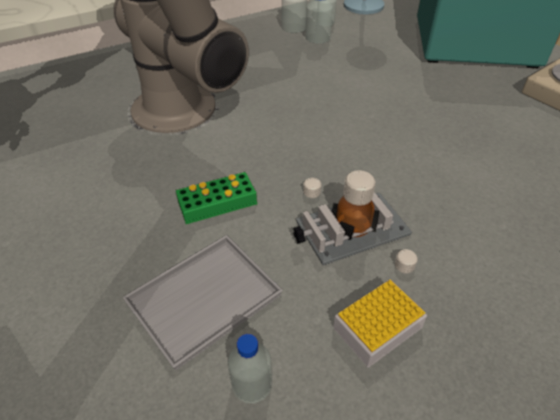

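View pics/top.png

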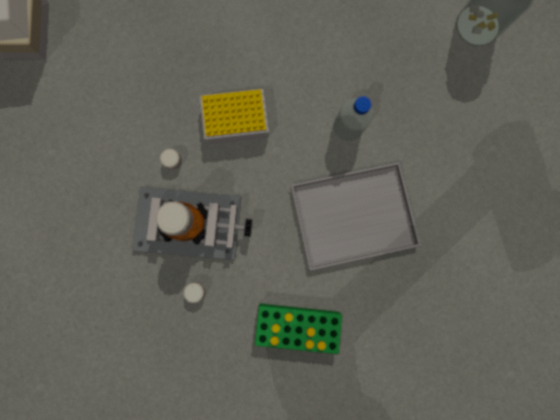

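Scene picture: the jar cap is at about (360,187), with two loose white caps at (313,187) and (407,260). The top picture shows the same three at (173,218), (193,293) and (170,158). The largest one, sitting on the amber jar in the clamp, is the one meant. The tray is at top (355,217), the rack at (298,330), the bottle at (358,112) and the tip box at (235,114).

```bash
cat > h.py <<'E'
import numpy as np, cv2
def load(n): return np.load(f"pics/{n}.npz")
def plane(c,uv,z):
    uv=np.atleast_2d(uv).astype(float); d=np.c_[(uv-[c['K'][0,2],c['K'][1,2]])/c['K'][0,0],np.ones(len(uv))]@c['R']
    o=-c['R'].T@c['t']; return o+d*((z-o[2])/d[:,2])[:,None]
def cloud(c,d):
    v,u=np.indices(d.shape); x=np.stack([(u-c['K'][0,2])/c['K'][0,0]*d,(v-c['K'][1,2])/c['K'][1,1]*d,d],-1)
    P=(x-c['t'])@c['R']; P[d==0]=np.nan; return P
E
python3 - <<'E'
from h import *
for n,w in(("top",(135,180,80,80)),("scene",(330,160,60,60))):
    f=load(n); P=cloud(f,f['d']); hsv=cv2.cvtColor(f['p'],cv2.COLOR_RGB2HSV)
    x,y,a,b=w; m=np.zeros(f['d'].shape,bool); m[y:y+b,x:x+a]=1
    wh=m&(hsv[...,1]<70)&(hsv[...,2]>120)
    Z=P[...,2]; print(n,'z hist',np.histogram(Z[m&(Z>.08)],bins=np.arange(.08,.18,.005)))
    t=m&(Z>.11); zt=np.nanpercentile(Z[t],[50,80,95]); print(zt,t.sum())
    t=m&(np.abs(Z-zt[1])<.006); c=P[t]; (cc,rad)=cv2.minEnclosingCircle(np.argwhere(t)[:,::-1].astype(np.float32)); print('top disc xy mean',c.mean(0),'circ',cc,rad,plane(f,cc,zt[1]))
    cv2.imwrite(f"pics/{n}_crop.png",cv2.resize(f['p'][y-40:y+b+80,x-60:x+a+90,::-1],None,fx=3,fy=3,interpolation=2)[:600,:800])
f=load("top"); P=cloud(f,f['d']); Z=P[...,2]
hsv=cv2.cvtColor(f['p'],cv2.COLOR_RGB2HSV)
for nm,w in(("tray",(280,155,150,125)),("rack",(245,295,110,70)),("tip",(190,80,90,65)),("bottle",(330,85,55,60)),("clamp",(125,175,135,95))):
    x,y,a,b=w; m=np.zeros(Z.shape,bool); m[y:y+b,x:x+a]=1
    m&=(Z>.008)
    q=P[m]; rect=cv2.minAreaRect(q[:,:2].astype(np.float32)); print(nm,rect,np.percentile(q[:,2],[50,98]),q.min(0)[:2],q.max(0)[:2])
for nm,uv in(("s1",(193,293)),("s2",(170,158))): print(nm,plane(f,uv,.02))
E
```

```text
top z hist (array([  0,   2,  14,  19,  21,  15,  24,  20, 100, 774,   8,   0,   0,
         0,   0,   0,   0,   0,   0]), array([0.08 , 0.085, 0.09 , 0.095, 0.1  , 0.105, 0.11 , 0.115, 0.12 ,
       0.125, 0.13 , 0.135, 0.14 , 0.145, 0.15 , 0.155, 0.16 , 0.165,
       0.17 , 0.175]))
[0.12708359 0.12814446 0.129263  ] 926
top disc xy mean [0.56633221 0.15976193 0.12706845] circ (172.5253143310547, 217.7341766357422) 17.141498565673828 [[0.56585036 0.15936498 0.12814446]]
scene z hist (array([  7,   7,  47,  59,  63,  62,  60,  70,  76, 440,  13,   0,   0,
         0,   0,   0,   0,   0,   0]), array([0.08 , 0.085, 0.09 , 0.095, 0.1  , 0.105, 0.11 , 0.115, 0.12 ,
       0.125, 0.13 , 0.135, 0.14 , 0.145, 0.15 , 0.155, 0.16 , 0.165,
       0.17 , 0.175]))
[0.12725131 0.12862922 0.12958669] 659
top disc xy mean [0.57030695 0.15898177 0.12757335] circ (359.04998779296875, 181.0) 15.083298683166504 [[0.57224438 0.15694452 0.12862922]]
tray ((0.5767194628715515, -0.1539175659418106), (0.16427364945411682, 0.21488350629806519), 11.401971817016602) [0.0148895  0.01774684] [ 0.47609817 -0.27
[... 160 characters left out ...]
.04092568] [ 0.33223791 -0.11934417] [0.41749367 0.03544377]
tip ((0.7652563452720642, 0.07039400190114975), (0.08539044111967087, 0.12016252428293228), 6.376335620880127) [0.04558552 0.05199555] [0.71702986 0.00754112] [0.8128349  0.13305529]
bottle ((0.747060239315033, -0.14574556052684784), (0.059182532131671906, 0.050932224839925766), 59.097618103027344) [0.08502221 0.12540658] [ 0.72064335 -0.17580222] [ 0.77846889 -0.11850038]
clamp ((0.5654842257499695, 0.14745591580867767), (0.21560576558113098, 0.11977523565292358), 84.0096206665039) [0.02601643 0.12849458] [0.49848201 0.03872582] [0.63464826 0.26008524]
s1 [[0.43938105 0.14590007 0.02      ]]
s2 [[0.68688443 0.19060422 0.02      ]]
```

View pics/top_crop.png

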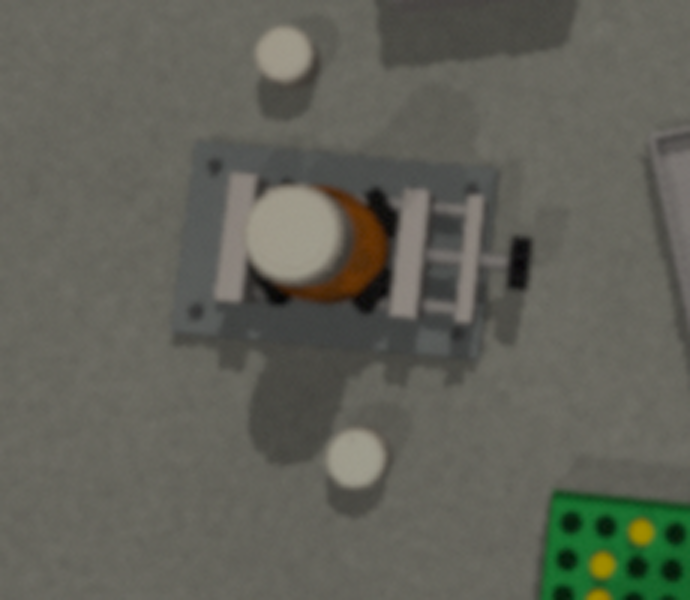

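The crop at top (173,218) shows the big ribbed cap on the amber jar. The two loose caps are clearly smaller, so the target is confirmed. Next I move above it and centre by feel with the fingers in two perpendicular directions.

```bash
cat >> h.py <<'E'
from workcell import r, command_gripper, optics
def Q(psi): return np.array([np.cos(psi/2),np.sin(psi/2),0,0])
def F(): 
    a=[]
    for _ in range(3): r.hold(.03); a.append(r.read_state()['contact_force'])
    return np.mean(a,0)
def centre(p,psi,wmin=.0525):
    """close in steps; shift along closing axis when a finger touches first"""
    ax=np.array([-np.sin(psi),np.cos(psi),0]); f0=F(); w=.062; n=0
    command_gripper(w,20)
    while n<16:
        n+=1; f=(F()-f0)@ax; s=r.read_state(); print('w %.4f meas %.4f lat %.2f grip %.1f'%(w,s['grip_width'],f,s['grip_force']))
        if abs(f)>2.0 : p=p+ax*np.sign(f)*.0008; r.move_straight(p,Q(psi),speed=.02); continue
        if w<=wmin or s['grip_width']>w+.0015: break
        w-=.0015; command_gripper(w,20)
    return p
E
python3 - <<'E'
from h import *
c=np.array([.568,.159,.2]); psi=1.24+np.pi/2
r.reach(c,Q(psi)); print(r.read_state()['joint_positions'],r.read_state()['time_s'])
c[2]=.120; print(r.move_straight(c,Q(psi),speed=.06,max_force=6))
c=centre(c,psi); s=r.read_state(); print(c,s['eef_pos'],s['contact_force'],s['grip_width'],s['time_s'])
E
```

```text
[ 1.41544282e-01  5.06899260e-01  1.42273199e+00 -2.14773698e-04
  1.21177108e+00 -1.09685213e+00] 2.725
False
w 0.0620 meas 0.0616 lat 0.35 grip 0.0
w 0.0605 meas 0.0604 lat -0.29 grip 0.0
w 0.0590 meas 0.0591 lat 0.45 grip 0.0
w 0.0575 meas 0.0577 lat -0.46 grip 0.5
w 0.0560 meas 0.0565 lat -1.46 grip 0.8
w 0.0545 meas 0.0547 lat -2.85 grip 1.7
w 0.0545 meas 0.0544 lat 0.34 grip 0.3
w 0.0530 meas 0.0530 lat -3.60 grip 2.4
w 0.0530 meas 0.0530 lat 1.20 grip 2.2
w 0.0515 meas 0.0523 lat 2.85 grip 20.5
w 0.0515 meas 0.0524 lat -0.88 grip 20.7
[0.56825984 0.15975663 0.12      ] [0.56829825 0.16009375 0.12003916] [-2.07956223  1.49513192  2.82630157] 0.05241940830249965 8.0417
```

```bash
python3 - <<'E'
from h import *
c=np.array([.5683,.1598,.120]); psi=1.24
command_gripper(.08); c[2]=.15; r.move_straight(c,speed=.08); r.reach(c,Q(psi)); c[2]=.120
print(r.move_straight(c,Q(psi),speed=.06,max_force=6))
c=centre(c,psi); s=r.read_state(); print(c,s['eef_pos'],s['contact_force'],s['grip_width'],s['joint_positions'],s['time_s'])
np.save('c.npy',c)
E
```

```text
False
w 0.0620 meas 0.0622 lat -0.33 grip 0.0
w 0.0605 meas 0.0605 lat -0.19 grip 0.0
w 0.0590 meas 0.0592 lat -0.09 grip 0.0
w 0.0575 meas 0.0575 lat 0.96 grip 0.5
w 0.0560 meas 0.0559 lat 1.93 grip 1.2
w 0.0545 meas 0.0545 lat 4.54 grip 2.6
w 0.0545 meas 0.0547 lat 2.50 grip 1.3
w 0.0545 meas 0.0540 lat -0.22 grip 0.0
w 0.0530 meas 0.0531 lat -0.20 grip 2.4
w 0.0515 meas 0.0525 lat 0.08 grip 20.6
[0.56678675 0.16031967 0.12      ] [0.56693793 0.16030397 0.12020879] [-0.31885599 -0.66240822  3.4300746 ] 0.052474994143842955 [ 1.45543316e-01  5.90876441e-01  1.51831966e+00 -5.61421554e-05
  1.03191267e+00  4.76409024e-01] 14.45
```

```bash
python3 - <<'E'
from h import *
c=np.load('c.npy'); psi=1.24
command_gripper(.045,60); print(F(),r.read_state()['grip_width'])
step=.001; prev=0
for i in range(30):
    c[2]-=step; r.move_straight(c,Q(psi),speed=.01,max_force=6); f=F(); s=r.read_state()
    print('%.4f act %.4f f %s'%(c[2],s['eef_pos'][2],f.round(2)))
    if f[2]>9: step=.0005
    if f[2]>12.3 or c[2]<.1035: break
np.save('c.npy',c); print(s['time_s'],s['torque'])
E
```

```text
[-0.13174182 -0.84568688  4.85358651] 0.05140124177048951
0.1190 act 0.1194 f [-0.64  0.08  5.58]
0.1180 act 0.1185 f [-0.99  0.25  6.45]
0.1170 act 0.1176 f [-1.1  -0.11  8.  ]
0.1160 act 0.1167 f [-1.65 -0.37  8.42]
0.1150 act 0.1159 f [-1.35 -0.24  8.81]
0.1140 act 0.1150 f [-1.83 -0.09  9.97]
0.1135 act 0.1146 f [-3.08 -0.69 10.5 ]
0.1130 act 0.1142 f [-2.22 -1.16 10.8 ]
0.1125 act 0.1138 f [-2.41 -0.14 11.31]
0.1120 act 0.1133 f [-2.6  -1.13 12.02]
0.1115 act 0.1131 f [-3.64 -1.09 13.79]
18.6167 [-0.07654791  0.53528854 -0.01688502]
```

It has bottomed: the force now rises with almost no travel. I'll turn it in small steps, holding the press force and relieving side load.

```bash
python3 - <<'E'
from h import *
c=np.load('c.npy'); psi=1.24; p0=psi
f=F()
while psi<p0+np.deg2rad(65)-1e-3:
    for _ in range(2):
        d=np.clip(np.r_[f[:2]*1e-4*.6, (f[2]-13.3)*1e-4],-.0004,.0004)
        if np.hypot(*f[:2])<1.5 : d[:2]=0
        c=c+d
        psi_n=min(psi+np.deg2rad(3.5),p0+np.deg2rad(65))
    psi=psi_n
    q=r.solve_ik(c,Q(psi)); r.movej(q); f=F(); s=r.read_state()
    print('%.1f cmd %s act_z %.4f f %s Tz %.3f'%(np.rad2deg(psi-p0),c.round(4),s['eef_pos'][2],f.round(2),s['torque'][2]))
    if f[2]>18 or abs(s['torque'][2])>.6 or f[2]<8: print('STOP'); break
np.save('c.npy',c); np.save('psi.npy',psi); print(s['time_s'])
E
```

```text
3.5 cmd [0.5664 0.1602 0.1117] act_z 0.1132 f [-1.7   1.11 12.25] Tz 0.140
7.0 cmd [0.5662 0.1603 0.1114] act_z 0.1132 f [-0.62  1.07 12.32] Tz 0.198
10.5 cmd [0.5662 0.1603 0.1113] act_z 0.1131 f [-0.41  1.52 12.59] Tz 0.110
14.0 cmd [0.5661 0.1605 0.1111] act_z 0.1131 f [-0.62  1.58 13.48] Tz 0.174
17.5 cmd [0.5661 0.1607 0.1111] act_z 0.1131 f [ 0.07  0.54 12.92] Tz 0.070
21.0 cmd [0.5661 0.1607 0.1111] act_z 0.1131 f [ 0.07  0.79 12.74] Tz 0.107
24.5 cmd [0.5661 0.1607 0.111 ] act_z 0.1131 f [-0.32  0.5  13.07] Tz 0.117
28.0 cmd [0.5661 0.1607 0.1109] act_z 0.1131 f [ 0.22  0.26 13.44] Tz 0.144
31.5 cmd [0.5661 0.1607 0.1109] act_z 0.1131 f [ 0.5   0.86 13.59] Tz 0.131
35.0 cmd [0.5661 0.1607 0.111 ] act_z 0.1131 f [-1.000e-02  6.200e-01  1.316e+01] Tz 0.113
38.5 cmd [0.5661 0.1607 0.111 ] act_z 0.1130 f [-0.41  0.61 13.73] Tz 0.105
42.0 cmd [0.5661 0.1607 0.1111] act_z 0.1131 f [ 0.72  1.14 12.84] Tz 0.101
45.5 cmd [0.5661 0.1607 0.111 ] act_z 0.1130 f [-0.28  0.98 13.79] Tz 0.137
49.0 cmd [0.5661 0.1607 0.1111] act_z 0.1131 f [ 0.37  0.78 12.78] Tz 0.178
52.5 cmd [0.5661 0.1607 0.111 ] act_z 0.1131 f [-0.08  0.4  13.44] Tz 0.130
56.0 cmd [0.5661 0.1607 0.111 ] act_z 0.1131 f [-0.05  0.72 13.26] Tz 0.104
59.5 cmd [0.5661 0.1607 0.111 ] act_z 0.1131 f [4.600e-01 1.000e-02 1.323e+01] Tz 0.090
63.0 cmd [0.5661 0.1607 0.111 ] act_z 0.1131 f [-0.03  0.34 13.19] Tz 0.199
65.0 cmd [0.5661 0.1607 0.1109] act_z 0.1131 f [-0.19  0.62 13.96] Tz 0.118
25.3667
```

```bash
python3 - <<'E'
from h import *
c=np.load('c.npy'); psi=float(np.load('psi.npy'))
for dz in (.008,.008,.010,.015):
    c[2]+=dz; r.move_straight(c,Q(psi),speed=.03); f=F(); print(c[2],f.round(2),r.read_state()['grip_width'])
    if f[2]<-6: print("HOOKED"); break
else:
    c[2]=.24; r.move_straight(c,Q(psi),speed=.08)
    p,d=optics.get_image("scene"); cv2.imwrite("pics/lift.png",p[60:330,180:480,::-1].repeat(2,0).repeat(2,1))
s=r.read_state();print(s['time_s'],s['joint_positions'],s['contact_force'])
E
```

```text
0.1189388690612479 [3.77 1.84 4.88] 0.0509000610069156
0.1269388690612479 [ 1.36  2.51 -0.12] 0.05130876792564413
0.13693886906124791 [ 0.31  0.39 -0.56] 0.05101375750874294
0.15193886906124793 [ 0.17 -0.18 -1.42] 0.051295020255673666
29.0333 [ 1.46407108e-01  4.71867254e-01  1.36867391e+00 -3.67341145e-06
  1.30238576e+00 -6.57252203e-01] [-0.44259353 -0.82514357 -0.77360106]
```

View pics/lift.png

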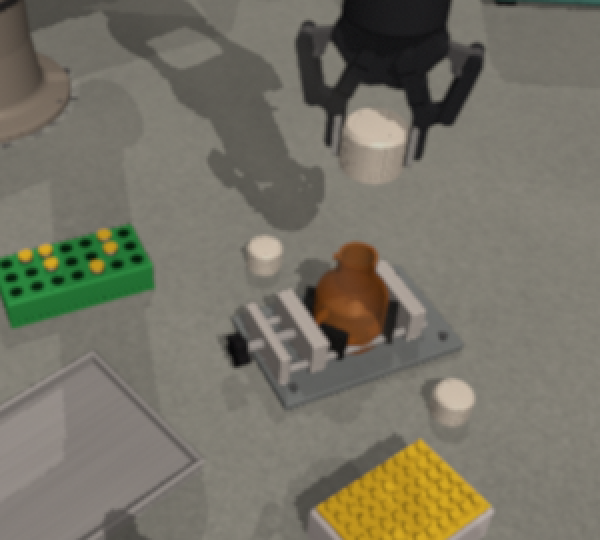

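The cap is in the fingers at about (373,145) and the jar mouth is bare at (355,255). Next, set it on the tray floor with a guarded descent.

```bash
python3 - <<'E'
from h import *
psi=float(np.load('psi.npy')); t=np.array([.577,-.154,.22])
r.reach(t,Q(psi)); t[2]=.055; r.move_straight(t,speed=.1); r.hold(.2); f0=F()
t[2]=.026; hit=r.move_straight(t,speed=.015,max_force=3.5); s=r.read_state(); print(hit,s['eef_pos'],F()-f0,s['time_s'])
p,d=optics.get_image("scene"); cv2.imwrite("pics/down.png",cv2.resize(p[200:380,90:320,::-1],None,fx=3,fy=3))
E
```

```text
True [ 0.57698825 -0.1539757   0.03387788] [0.07457721 0.57950576 6.01882127] 33.6417
```

View pics/down.png

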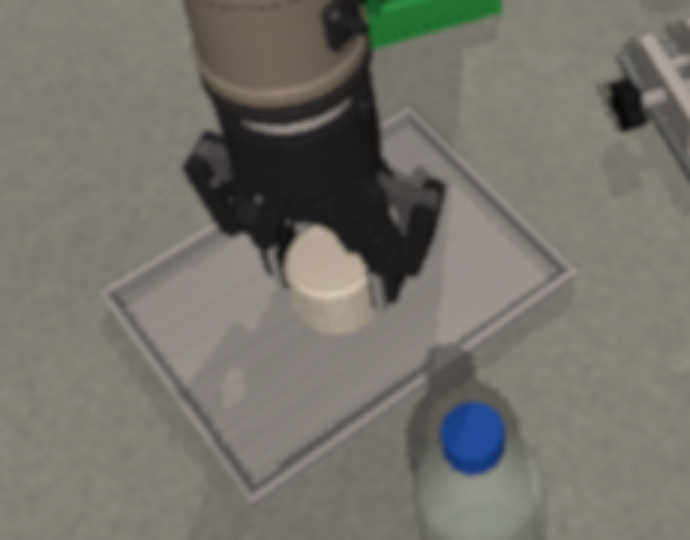

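The cap is standing on the tray floor at crop (330,290), at the height I predicted (TCP 0.0339). I'll release it and back off.

```bash
python3 - <<'E'
from h import *
psi=float(np.load('psi.npy')); command_gripper(.075); r.hold(.2)
p=r.read_state()['eef_pos'].copy() if hasattr(r.read_state()['eef_pos'],'copy') else np.array(r.read_state()['eef_pos'])
p=np.array(p); p[2]=.10; r.move_straight(p,Q(psi),speed=.06); p[2]=.25; r.move_straight(p,Q(psi),speed=.12); r.hold(.3)
im,d=optics.get_image("scene"); P=cloud(optics.camera_model("scene"),d)
m=(np.hypot(P[...,0]-.577,P[...,1]+.154)<.05)&(P[...,2]>.032)&(P[...,2]<.06); print(P[m].mean(0),np.percentile(P[m][:,2],[5,50,90,98]),m.sum(),r.read_state()['time_s'])
cv2.imwrite("pics/end.png",cv2.resize(im[200:380,90:320,::-1],None,fx=3,fy=3))
E
```

```text
[ 0.58066655 -0.15434713  0.0408162 ] [0.03567508 0.04130658 0.04295912 0.04389087] 712 37.3667
```

View pics/end.png

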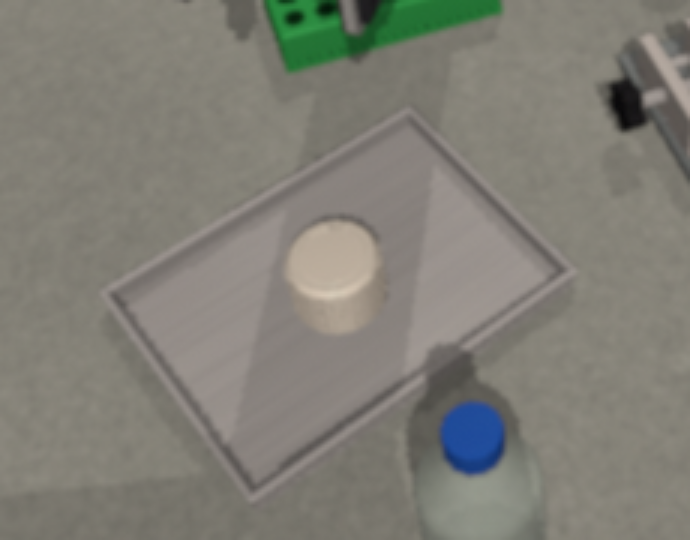

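The cap stands flat in the middle of the tray at crop (335,275). Its top is 41 mm above the bench, and nothing else has moved.

```bash
python3 -c "
from workcell import r
print(r.finish_job())"
```

```text
the job is handed in; nothing more can be done
None
```

The job is handed in: the jar is open and the cap stands mouth down near the tray's centre, let go, with all measured forces within limits at about 37 s; no verdict came back.

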